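Swing out the folding hook and hang the eye bracket

TASK

At the parts counter, swing the red folding hook out from the white board until it is pressed firmly, but not forced, against its yellow stop. Then hang the steel eye bracket on the hook by its round eye, setting it down gently, and leave it hanging still and upright; leave the other goods on the counter where they are.

Things in the scene. Friction and masses are not known exactly. Their poses are not given: they have to be found in the camera images.
- hook (a joint): Angle of the red folding hook, rad: 0 = folded flat along the board, about 1.6 = pointing straight out. Upright friction hinge: it stays where it is left; about 2 N at the tip moves it. It may meet its stop anywhere from 1.3 to 1.8; no reading tells where, feel for it. There press the tip with 6 to 12 N for half a second; more than about 20 N overloads the stop.
- hook_hinge (a point): Point on the hook's hinge axis at mid-height of its arm (178 mm above the table), 12 mm in front of the white board's face. It turns with the hook: +y points along the arm from hinge to tip, z up, +x level, square to the arm, opposite to the way the tip moves when it swings out (counter-clockwise seen from above).
- hook_tip (a point): Point inside the arm near its end, 115 mm from the hinge axis, at mid-height. The arm is a flat bar 8 mm thick, 14 mm high (7 mm above and below this point), ending 120 mm from the hinge axis; its last 10 mm are turned up, to 19 mm above this point. Folded, its end can be straddled from above by two fingers, one behind it, since the board is cut low there.
- bracket_eye (a point): Centre of the round eye of the steel bracket (loose, 0.2 to 0.45 kg), 46 mm above its underside. Eye: 44 mm hole, 60 mm outside, 10 mm thick; the bracket's y axis runs through the hole. It stands on a foot 60 (x) by 44 (y) by 6 mm. Hung either way round behind the upturned tip, hole's top on the arm's upper edge, this point is 15 mm below mid-height of the arm.
- bracket_tab (a point): Place to hold the bracket: centre of the green upright tab on top of its eye ring, 24 mm wide (bracket x), 10 mm thick (bracket y), standing 38 mm free above the ring. This point is 50 mm above the eye's centre and 18 mm below the tab's top.
- carton: White carton with blue stripes, 90 x 70 x 60 mm, loose; origin under its centre. Leave it.
- carton_small: Small white carton with blue stripes, 60 x 60 x 50 mm, loose; origin under its centre. Leave it.
- liner: Dark steel cylinder liner (ring), 80 mm across, 45 mm high, loose; origin under its centre. Leave it.
- can: Can with a red label, 66 mm across, 90 mm high, loose; origin under its centre. Leave it.
- spanner: Wrench lying flat, loose. Leave it.
- seal: Black rubber shaft seal, 70 mm across, 12 mm high, loose; origin under its centre. Leave it.
- board: White upright board, 12 mm thick, fixed to the table, carrying the hook and the yellow stop. Origin on the table below the hinge, at the face; -x points out of the face, the folded hook lies along +y. It is 215 mm high up to 20 mm beyond the hinge along +y, then only 130 mm. The stop stands out beside the hinge and meets the arm's side 30 to 38 mm from the hinge axis.
Things that resemble listed ones, but are neither listed nor needed, are in the scene too. What is shaped like the part that bears bracket_eye but orange or purple is not meant.

How it is judged:
On the way, in this order (a step that is already met when the one before it is completed fails the run):
1. The hook is swung out and pressed firmly against its stop (more than 8 N at the stop, that is about 4 N at the tip, for 0.3 s) (contact force between hook and board above 8 N and value of joint hook above 1.2 rad), for 0.3 s.
2. The bracket hangs by its eye on the swung-out hook (contact force between bracket and hook above 1.2 N and y of bracket_eye in the frame of hook_hinge between 0.05 and 0.11 m and x of bracket_eye in the frame of hook_hinge between -0.012 and 0.012 m and z of bracket_eye in the frame of hook_hinge between -0.025 and -0.005 m and value of joint hook above 1.2 rad), for 0.2 s.
At the end, for the whole second after the job is handed in: The hook is still swung out (more than 1.2 rad) and the bracket hangs on it by its eye, its weight on the hook, between 50 and 110 mm from the hinge axis, centred on the arm to 12 mm, the eye's centre 5 to 25 mm below mid-height of the arm, upright to 0.2 rad, at rest (under 0.03 m/s) (all of step 2 and angle between bracket_eye's own z axis and vertical below 0.2 rad and linear speed of bracket below 0.03 m/s); the robot touches nothing.
It fails at once if The hook is forced against its stop (more than 70 N at the stop, that is about 20 N at the tip) (contact force between hook and board above 70 N).
It fails at once if The bracket is knocked or dropped on the hook (more than 25 N) (contact force between bracket and hook above 25 N).
It fails at once if Other goods on the counter are moved more than 20 mm (distance of any of carton, carton_small, liner, can, spanner, seal from where it was at the start of the episode above 0.02 m).
It also fails if it takes over 72 s, if anything falls off the work surface, if the arm or the gripper's body presses on something with over 40 N, if the wrist force passes 120 N, or if a joint passes its speed limit or range.

ROBOT

A 6-joint arm with a two-finger parallel gripper is mounted at the origin on the work surface. World frame = base frame: x ahead of the robot, y to its left, z up, the work surface at z = 0. Lengths are in m, angles in rad, forces in N, time in s.
With the tool pointing down it reaches from about 0.3 to 0.875 m from the base axis. Payload 6.4 kg.
Tool frame: the origin (TCP) lies midway between the tips of the shut fingers; the grasp point (between the pads) lies ctrl.grip_point_offset behind it (ctrl.grip_point_offset is the distance from the TCP to the grasp point, in m); z points along the fingers, y is the direction in which the jaws open and shut (so a half turn about z gives the same grasp; the last joint's range is limited). The gripper opens to 85 mm and grips with 20 to 120 N. Pads are 22 mm wide; open, the fingers measure 114 mm over their backs; the gripper's body (76 mm by 85 mm) begins 54 mm behind the grasp point. The pads swing forward as they close: fully open they stand 13 mm farther back than shut.
Start: joints at [1.043, 0.181, 1.607, -0, 1.354, -0.206], TCP at [0.182, 0.546, 0.231] pointing down, gripper open.
Joint ranges: [-2.99, 2.99], [-0.89, 2.07], [0.3, 2.58], [-1.14, 4.28], [0, 2.63], [-3.12, 3.12]. Speed limits (rad/s): [2.57, 2.57, 3.01, 3.14, 3.14, 3.14].

INTERFACE

Orientations are given as a unit quaternion [w, x, y, z].
In Python, from bench import ctrl, viewer gives the robot as it stands.
- The arm moves only by the shell command python3 -m handwheel 'ROWS' [OPENING]. ROWS is JSON, a list of rows, each an object with "travel": the shift along the tool's x, y, z as a fraction of full scale, a list of three; "dr": the turn, a rotation vector about the tool's x, y, z as a fraction of full scale, a list of three. A call has 1 to 20 rows; each row shifts and turns the pose as measured when the row begins, along the tool's axes as they then stand; what a row does not reach is not made up. Full scale, the value 1, is 150 mm for a shift and 30 degrees for a turn. A row lasts 1/12 s, in which the tool goes at most 41.7 mm and 7.16 degrees, less where a joint would pass 70% of its speed; a pose out of reach is approached as far as the arm can. A call with a number of a shift or a turn outside -1 to 1 is refused whole. A call with a gripper value outside its range is refused whole. OPENING is the opening, from -1 (shut) to 1 (fully open), set as the call begins (- or left out, the last holds). The fingers move at their own pace and stop on an object; the grip force is fixed at half the most. Time passes only in rows, so rows that do not move let the fingers close. It gives the time, the measured TCP pose, the force and the opening at its end, in the units of the state.
- ctrl.get_obs(): the state, without advancing time (a new reading comes with each control period).
- viewer.camera(name): name is "scene" or "top" or "wrist"; returns the picture (480x640x3 uint8, red, green, blue); there is no depth.
- viewer.get_calibration(name): a dict with "camera_matrix" (3x3 intrinsics, pixels), "R" (3x3) and "t" (3): a world point X has camera coordinates R X + t. Camera axes: x right, y down, z forward; pixel columns grow to the right and rows downward; lengths in m; the calibration is good to about 2 mm. The wrist camera is an equidistant fisheye: a pixel r from the principal point sees the ray r / f radians off the axis. A picture is of the moment at which its call begins: read the wrist's pose just before it. get_calibration takes no time and is no camera call; for the wrist camera it gives the pose at the moment of the call.
- ctrl.hand_in(): hands the job in, once; it reports no verdict.
The state is a dict: "time_s": time; "q": joint angles; "dq": joint speeds; "joint_efforts": joint torques, N m; "eef_pos": TCP position; "eef_rot": TCP orientation; "wrist_force": force on the tool from outside, world axes, zero at the start; "torque": the same for the moment, N m; "opening": opening from 0.0 (shut) to 1.0 (fully open).
Only numpy, scipy, OpenCV 4.12 (cv2) and the standard library are available. Lean on these libraries where they do the work, as an engineer would, in place of code of your own. Each camera call takes 0.05 s, during which the arm holds its last target. There are 200 camera calls.

## Working session

There is one attempt and no reset: what is moved stays moved. The work goes in short steps, Python scripts to look and compute and a shell command to move; the robot and the scene stay as the last step left them, time stands still between calls to the robot, and variables do not carry over. Pictures are saved under pics/ and viewed, about 8 in all and at most 12, crops included, and the job is handed in when it is done.

```bash
mkdir -p pics; python3 - <<'E'
from bench import ctrl, viewer
import cv2, numpy as np
for n in ["scene","top","wrist"]:
    c=viewer.get_calibration(n); print(n,np.round(c["camera_matrix"],1).tolist(),np.round(c["R"],3).tolist(),np.round(c["t"],3).tolist())
    cv2.imwrite(f"pics/{n}0.png",viewer.camera(n)[:,:,::-1])
o=ctrl.get_obs(); print(o, ctrl.grip_point_offset)
E
```

```text
scene [[543.1, 0.0, 318.8], [0.0, 543.1, 231.6], [0.0, 0.0, 1.0]] [[0.174, 0.985, 0.017], [0.711, -0.114, -0.694], [-0.681, 0.133, -0.72]] [-0.014, -0.249, 1.57]
top [[446.0, 0.0, 323.9], [0.0, 446.0, 240.3], [0.0, 0.0, 1.0]] [[0.011, -1.0, -0.002], [-0.997, -0.011, -0.076], [0.076, 0.002, -0.997]] [-0.082, 0.493, 0.975]
wrist [[371.6, 0.0, 317.2], [0.0, 371.6, 235.7], [0.0, 0.0, 1.0]] [[0.317, 0.949, -0.001], [0.901, -0.3, 0.313], [0.297, -0.1, -0.95]] [-0.574, -0.039, 0.381]
{'time_s': 0.15, 'q': array([ 1.04271309e+00,  1.81375542e-01,  1.60771377e+00, -3.03242723e-05,
        1.35383205e+00, -2.06350137e-01]), 'dq': array([-0.00103738, -0.0035265 , -0.00101019, -0.00052001, -0.00137613,
       -0.00091431]), 'joint_efforts': array([ 6.29080223e-04, -4.45260322e+01, -3.51689529e+01, -3.24526527e-04,
        5.85503309e-03,  6.39710620e-06]), 'eef_pos': array([0.18163382, 0.5451337 , 0.23061942]), 'eef_rot': array([-2.24699615e-04,  1.60170360e-01,  9.87089162e-01, -6.25380244e-04]), 'wrist_force': array([ 1.22227314, -1.08581365,  0.31801206]), 'torque': array([0.00178811, 0.04551489, 0.0131017 ]), 'opening': 1.0014931307046901} 0.0187
```

View pics/scene0.png

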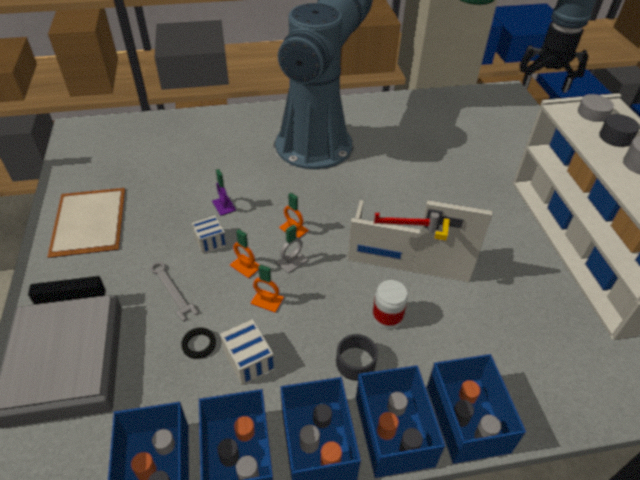

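View pics/top0.png

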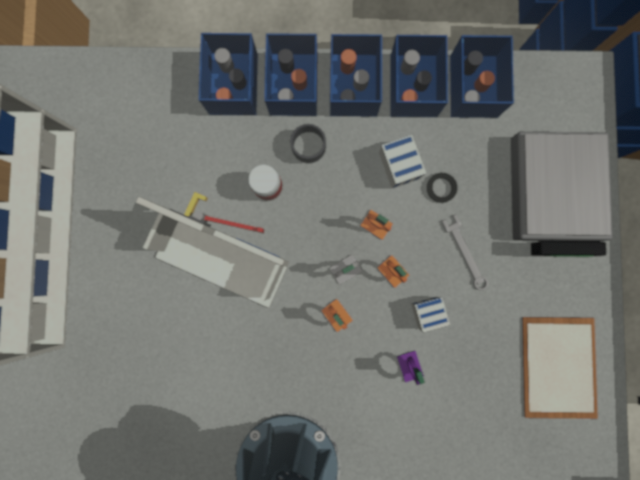

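```bash
python3 - <<'E'
import cv2, numpy as np
s=cv2.imread("pics/scene0.png");t=cv2.imread("pics/top0.png")
def crop(im,x,y,w,h,k):
    c=cv2.resize(im[y:y+h,x:x+w],None,fx=k,fy=k,interpolation=cv2.INTER_CUBIC)
    for i in range(0,w,10): cv2.putText(c,str(x+i) if i%20==0 else "'",(i*k,8),0,.3,(0,0,255),1)
    for i in range(10,h,10): cv2.putText(c,str(y+i),(0,i*k+3),0,.3,(0,0,255),1)
    return c
a=np.hstack([crop(s,345,195,100,60,5),crop(s,255,220,60,60,5)])
b=np.hstack([crop(t,185,190,100,60,5),crop(t,325,240,60,60,5)])
cv2.imwrite("pics/c1.png",np.vstack([a,b]))
E
```

```text
(no output)
```

View pics/c1.png

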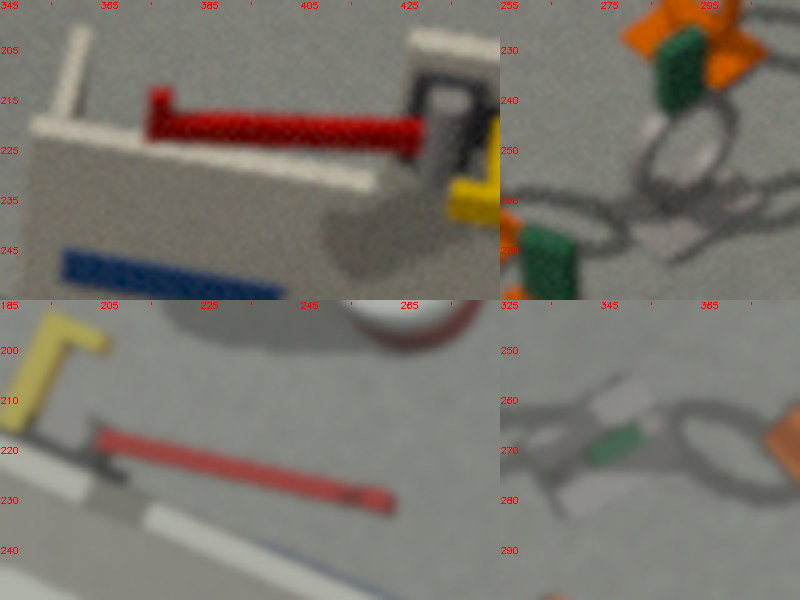

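View pics/wrist0.png

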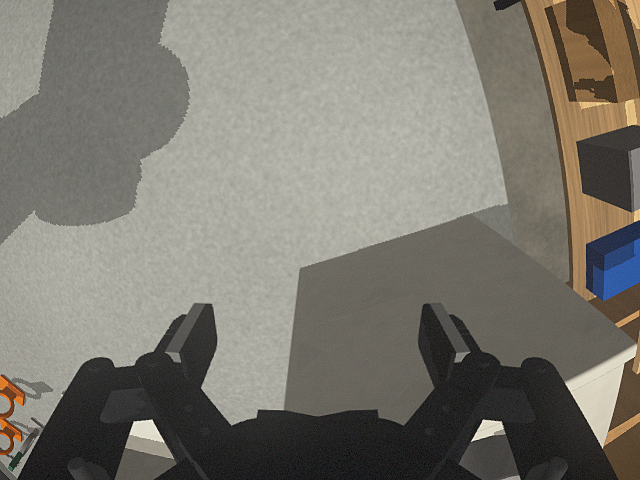

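```bash
cat > h.py <<'E'
import numpy as np, cv2
from bench import ctrl, viewer
from scipy.spatial.transform import Rotation as Ro
def ray(n,px,c=None):
    c=c or viewer.get_calibration(n);K=np.array(c["camera_matrix"]);R=np.array(c["R"]);t=np.array(c["t"])
    p=np.array([(px[0]-K[0,2])/K[0,0],(px[1]-K[1,2])/K[1,1]])
    if n.startswith("wrist"):
        r=np.linalg.norm(p); d=np.array([*(p/r*np.sin(r)),np.cos(r)])
    else: d=np.array([*p,1.])
    d=R.T@d; return -R.T@t,d/np.linalg.norm(d)
def tri(rs):
    A=sum(np.eye(3)-np.outer(d,d) for o,d in rs);b=sum((np.eye(3)-np.outer(d,d))@o for o,d in rs)
    X=np.linalg.solve(A,b); return X,[np.linalg.norm(np.cross(X-o,d)) for o,d in rs]
def atz(n,px,z,c=None):
    o,d=ray(n,px,c); return o+d*(z-o[2])/d[2]
def pose():
    o=ctrl.get_obs(); R=Ro.from_quat(np.roll(o["eef_rot"],-1)).as_matrix(); return o,R
E
python3 - <<'E'
from h import *
for nm,s,t in [("hooktip_top",(377,213),(262.5,231)),("tipmid",(376,221),(262.5,231)),("hingeend",(428,220),(204,218)),("tabtop",(291,228),(346.5,267.5)),("barreltop",(434,213),(203,215)),("stop",(441,232),(203,198))]:
    X,e=tri([ray("scene",s),ray("top",t)]); print(nm,X.round(3),np.round(e,4))
print("top at z=.185 tip",atz("top",(263,231),.19),"hinge",atz("top",(203,218),.185))
for p in [(203,218),(262.5,230.5)]: print("arm",atz("top",p,.185))
for p in [(187,221),(278,259)]: print("bd",atz("top",p,.13 if p[0]>250 else .215))
for p in [(342,272),(352.5,265)]: print("tab ends z.134",atz("top",p,.134))
for p in [(350,256),(358,262),(334,277),(338,284)]: print("foot",atz("top",p,.006))
for p in [(283,270),(307,260),(289,272),(280,263)]: print("foot s",atz("scene",p,.006))
E
```

```text
hooktip_top [0.497 0.038 0.197] [0.0033 0.0033]
tipmid [0.499 0.04  0.176] [0.0016 0.0016]
hingeend [0.52  0.145 0.184] [0.0013 0.0013]
tabtop [ 0.432 -0.124  0.115] [0.0013 0.0013]
barreltop [0.524 0.147 0.206] [0.0042 0.0042]
stop [0.559 0.153 0.186] [0.0042 0.0042]
top at z=.185 tip [0.49695365 0.03522136 0.19      ] hinge [0.52055262 0.14823153 0.185     ]
arm [0.52055262 0.14823153 0.185     ]
arm [0.49835538 0.03687058 0.185     ]
bd [0.51111596 0.16849676 0.215     ]
bd [0.44753987 0.01284386 0.13      ]
tab ends z.134 [ 0.42331417 -0.11343665  0.134     ]
tab ends z.134 [ 0.4372319  -0.13391904  0.134     ]
foot [ 0.46014275 -0.13611436  0.006     ]
foot [ 0.4468419  -0.15418975  0.006     ]
foot [ 0.41263441 -0.10053138  0.006     ]
foot [ 0.39710117 -0.10963675  0.006     ]
foot s [ 0.45569136 -0.14941175  0.006     ]
foot s [ 0.43470248 -0.09072468  0.006     ]
foot s [ 0.46371871 -0.13675796  0.006     ]
foot s [ 0.43380463 -0.15351056  0.006     ]
```

```bash
python3 -m handwheel '[{"travel":[0,0,-0.26],"dr":[0,0,0]},{"travel":[0,0,-0.26],"dr":[0,0,0]},{"travel":[-0.2,-0.178,0],"dr":[0,0,-0.12]},{"travel":[-0.2,-0.178,0],"dr":[0,0,-0.12]},{"travel":[-0.2,-0.178,0],"dr":[0,0,0]},{"travel":[-0.2,-0.178,0],"dr":[0,0,0]},{"travel":[-0.2,-0.178,0],"dr":[0,0,0]},{"travel":[-0.2,-0.178,0],"dr":[0,0,0]},{"travel":[-0.2,-0.178,0],"dr":[0,0,0]},{"travel":[-0.2,-0.178,0],"dr":[0,0,0]},{"travel":[0,0,0],"dr":[0,0,0]}]' -1
cat > st.py <<'E'
from h import *; import sys
def show(target=None,yaw=None):
    o,R=pose(); p=o["eef_pos"]; print("t",round(o["time_s"],2),"p",p.round(4),"F",o["wrist_force"].round(2),"op",round(o["opening"],3))
    print("toolx yaw",np.degrees(np.arctan2(R[1,0],R[0,0])).round(2),"tilt",np.degrees(np.arccos(-R[2,2])).round(2))
    if target is not None: print("travel total (units)",(R.T@(np.array(target)-p)/.15).round(3))
if __name__=="__main__": show([float(a) for a in sys.argv[1:4]] if len(sys.argv)>3 else None)
E
python3 st.py .466 .057 .30
```

```text
time_s: 1.07
eef_pos: [0.3751, 0.2753, 0.3097]
eef_rot: [-0.0, 0.09, 0.996, -0.003]
wrist_force: [0.7, 0.1, -0.3]
opening: 0.003
t 1.07 p [0.3751 0.2753 0.3097] F [ 0.65  0.05 -0.32] op 0.003
toolx yaw 169.62 tilt 0.36
travel total (units) [-0.858 -1.322  0.073]
```

```bash
python3 -m handwheel '[{"travel":[-0.13,-0.2,0],"dr":[0,0,0]},{"travel":[-0.13,-0.2,0],"dr":[0,0,0]},{"travel":[-0.13,-0.2,0],"dr":[0,0,0]},{"travel":[-0.13,-0.2,0],"dr":[0,0,0]},{"travel":[-0.13,-0.2,0],"dr":[0,0,0]},{"travel":[-0.13,-0.2,0],"dr":[0,0,0]},{"travel":[-0.1,-0.2,0],"dr":[0,0,0]},{"travel":[0,0,0],"dr":[0,0,0]}]'
python3 - <<'E'
from st import *
show([.466,.057,.30])
c=viewer.get_calibration("wrist"); np.save("w1.npy",c,allow_pickle=True)
cv2.imwrite("pics/wrist1.png",viewer.camera("wrist")[:,:,::-1])
def proj(X):
    q=c["R"]@np.array(X)+c["t"];q=np.array(q);r=np.arctan2(np.hypot(q[0],q[1]),q[2]);K=c["camera_matrix"];return (K[0][2]+K[0][0]*r*q[0]/np.hypot(q[0],q[1]),K[1][2]+K[0][0]*r*q[1]/np.hypot(q[0],q[1]))
for X in [(.4975,.036,.185),(.521,.148,.185),(.432,-.124,.114),(.466,.057,.163)]: print(X,np.round(proj(X)))
E
```

```text
time_s: 1.73
eef_pos: [0.4689, 0.0361, 0.3091]
eef_rot: [-0.001, 0.09, 0.996, -0.002]
wrist_force: [-0.2, -0.3, 0.7]
opening: 0.004
t 1.73 p [0.4689 0.0361 0.3091] F [-0.2  -0.31  0.75] op 0.004
toolx yaw 169.69 tilt 0.3
travel total (units) [0.044 0.134 0.06 ]
(0.4975, 0.036, 0.185) [325. 263.]
(0.521, 0.148, 0.185) [464. 266.]
(0.432, -0.124, 0.114) [153. 201.]
(0.466, 0.057, 0.163) [343. 213.]
```

View pics/wrist1.png

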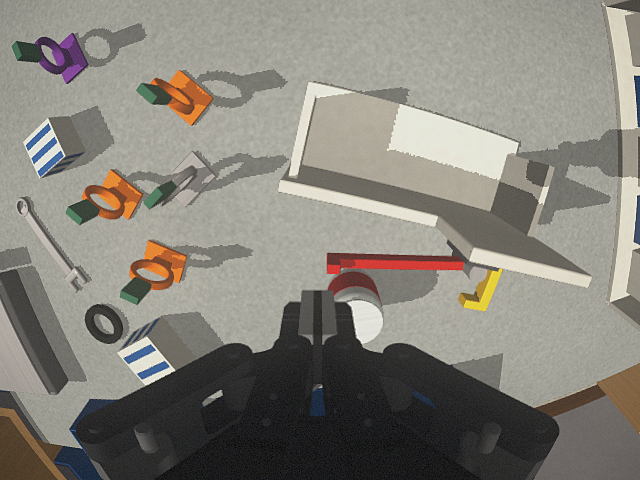

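```bash
python3 -m handwheel '[{"travel":[0.045,0.135,0],"dr":[0,0,0]},{"travel":[0,0,0.2],"dr":[0,0,0]},{"travel":[0,0,0.2],"dr":[0,0,0]},{"travel":[0,0,0.2],"dr":[0,0,0]},{"travel":[0,0,0.2],"dr":[0,0,0]},{"travel":[0,0,0.12],"dr":[0,0,0]},{"travel":[0,0,0],"dr":[0,0,0]}]'; python3 st.py .466 .057 .163
```

```text
time_s: 2.37
eef_pos: [0.4635, 0.0683, 0.1677]
eef_rot: [0.001, 0.089, 0.996, 0.0]
wrist_force: [-0.7, -0.7, -0.1]
opening: -0.001
t 2.37 p [0.4635 0.0683 0.1677] F [-0.69 -0.69 -0.09] op -0.001
toolx yaw 169.84 tilt 0.08
travel total (units) [-0.03  -0.071  0.031]
```

```bash
python3 -m handwheel '[{"travel":[0,-0.085,0.02],"dr":[0,0,0]},{"travel":[-0.05,0,0],"dr":[0,0,0]},{"travel":[-0.05,0,0],"dr":[0,0,0]},{"travel":[-0.05,0,0],"dr":[0,0,0]}]'; python3 st.py; python3 -m handwheel '[{"travel":[-0.04,0,0],"dr":[0,0,0]},{"travel":[-0.04,0,0],"dr":[0,0,0]}]'; python3 st.py
```

```text
time_s: 2.7
eef_pos: [0.4829, 0.0566, 0.166]
eef_rot: [-0.0, 0.086, 0.996, 0.001]
wrist_force: [0.5, 0.3, -0.1]
opening: 0.002
t 2.7 p [0.4829 0.0566 0.166 ] F [ 0.45  0.28 -0.07] op 0.002
toolx yaw 170.11 tilt 0.17
time_s: 2.87
eef_pos: [0.497, 0.0551, 0.1677]
eef_rot: [0.0, 0.086, 0.996, 0.001]
wrist_force: [-2.6, -0.3, -1.8]
opening: 0.003
t 2.87 p [0.497  0.0551 0.1677] F [-2.57 -0.3  -1.81] op 0.003
toolx yaw 170.15 tilt 0.16
```

```bash
python3 -m handwheel '[{"travel":[-0.07,-0.007,0.01],"dr":[0,0,-0.2]},{"travel":[-0.07,-0.007,0.01],"dr":[0,0,-0.2]},{"travel":[-0.07,-0.007,0.01],"dr":[0,0,-0.2]},{"travel":[-0.07,-0.007,0],"dr":[0,0,-0.2]}]'; python3 - <<'E'
from st import *
show()
o,R=pose(); H=np.array([.521,.148]); d=o["eef_pos"][:2]-H; n=-R[:2,0]; print("tool rel hinge: along arm",-R[:2,1]@d,"normal",n@d, "r",np.hypot(*d),"hook ang est",np.degrees(np.arctan2(d[1],d[0])+np.arcsin(.015/np.hypot(*d)))+112.3)
E
```

```text
time_s: 3.2
eef_pos: [0.5416, 0.0514, 0.165]
eef_rot: [-0.0, -0.131, 0.991, 0.002]
wrist_force: [-2.9, 0.5, -1.9]
opening: 0.001
t 3.2 p [0.5416 0.0514 0.165 ] F [-2.92  0.54 -1.87] op 0.001
toolx yaw -164.98 tilt 0.22
tool rel hinge: along arm 0.09863690213941712 normal -0.005182143798611255 r 0.09877368747345489 hook ang est 43.04972651824865
```

```bash
cat > hk.py <<'E'
from st import *
show()
o,R=pose(); H=np.array([.521,.148]); d=o["eef_pos"][:2]-H; n=-R[:2,0]; print("along arm",-R[:2,1]@d,"normal",n@d, "hook ang est",np.degrees(np.arctan2(d[1],d[0])+np.arcsin(.015/np.hypot(*d)))+112.3, "push F",n@o["wrist_force"][:2])
E
python3 -m handwheel '[{"travel":[-0.07,0,0],"dr":[0,0,-0.235]},{"travel":[-0.07,0,0],"dr":[0,0,-0.235]},{"travel":[-0.07,0,0],"dr":[0,0,-0.235]},{"travel":[-0.04,0,0],"dr":[0,0,-0.235]}]'; python3 hk.py
```

```text
time_s: 3.53
eef_pos: [0.5798, 0.065, 0.1653]
eef_rot: [-0.001, -0.372, 0.928, 0.0]
wrist_force: [-0.2, -3.1, -1.0]
opening: -0.001
t 3.53 p [0.5798 0.065  0.1653] F [-0.16 -3.12 -1.  ] op -0.001
toolx yaw -136.3 tilt 0.1
along arm 0.1006591645830137 normal -0.014859872660646437 hook ang est 66.08147813978812 push F -2.2766957794342177
```

```bash
python3 -m handwheel '[{"travel":[-0.015,0,0],"dr":[0,0,-0.045]},{"travel":[-0.015,0,0],"dr":[0,0,-0.045]},{"travel":[-0.015,0,0],"dr":[0,0,-0.045]},{"travel":[-0.015,0,0],"dr":[0,0,-0.045]},{"travel":[-0.015,0,0],"dr":[0,0,-0.045]},{"travel":[-0.015,0,0],"dr":[0,0,-0.045]}]'; python3 hk.py
```

```text
time_s: 4.03
eef_pos: [0.5931, 0.0747, 0.1654]
eef_rot: [-0.001, -0.443, 0.896, -0.0]
wrist_force: [-0.1, -1.8, -0.8]
opening: 0.0
t 4.03 p [0.5931 0.0747 0.1654] F [-0.15 -1.82 -0.85] op 0.0
toolx yaw -127.35 tilt 0.17
along arm 0.10177083888240662 normal -0.01453213044898451 hook ang est 75.21693394044155 push F -1.5396391331322141
```

```bash
for i in 1 ; do python3 -m handwheel '[{"travel":[-0.012,0,0],"dr":[0,0,-0.036]},{"travel":[-0.012,0,0],"dr":[0,0,-0.036]},{"travel":[-0.012,0,0],"dr":[0,0,-0.036]}]'; python3 hk.py;  python3 -m handwheel '[{"travel":[-0.012,0,0],"dr":[0,0,-0.036]},{"travel":[-0.012,0,0],"dr":[0,0,-0.036]},{"travel":[-0.012,0,0],"dr":[0,0,-0.036]}]'; python3 hk.py; done
```

```text
time_s: 4.28
eef_pos: [0.5972, 0.079, 0.1656]
eef_rot: [-0.001, -0.471, 0.882, -0.001]
wrist_force: [-0.9, -1.8, -0.4]
opening: 0.006
t 4.28 p [0.5972 0.079  0.1656] F [-0.87 -1.79 -0.4 ] op 0.006
toolx yaw -123.79 tilt 0.17
along arm 0.1017556090796133 normal -0.014971260929317803 hook ang est 78.5304857801099 push F -1.975349869058932
time_s: 4.53
eef_pos: [0.6009, 0.0837, 0.166]
eef_rot: [-0.001, -0.498, 0.867, -0.001]
wrist_force: [-0.6, -3.4, -1.3]
opening: 0.0
t 4.53 p [0.6009 0.0837 0.166 ] F [-0.64 -3.36 -1.33] op 0.0
toolx yaw -120.22 tilt 0.19
along arm 0.10141013550693395 normal -0.015393580881864393 hook ang est 81.86060176334875 push F -3.2256811047547544
```

```bash
python3 -m handwheel '[{"travel":[-0.012,0,0],"dr":[0,0,-0.036]},{"travel":[-0.012,0,0],"dr":[0,0,-0.036]}]'; python3 hk.py|tail -1;  python3 -m handwheel '[{"travel":[-0.012,0,0],"dr":[0,0,-0.036]},{"travel":[-0.012,0,0],"dr":[0,0,-0.036]}]'; python3 hk.py|tail -1;
```

```text
time_s: 4.7
eef_pos: [0.6031, 0.087, 0.1663]
eef_rot: [-0.0, -0.516, 0.856, -0.002]
wrist_force: [0.0, -2.0, -1.2]
opening: 0.004
along arm 0.10111888652871105 normal -0.015602028803060327 hook ang est 84.13546147286081 push F -1.7239182033202567
time_s: 4.87
eef_pos: [0.6052, 0.0905, 0.1665]
eef_rot: [-0.0, -0.534, 0.845, -0.002]
wrist_force: [0.8, -3.5, 0.1]
opening: 0.0
along arm 0.10075007789195649 normal -0.015784869937594214 hook ang est 86.42940272618412 push F -2.843183545472129
```

```bash
python3 -m handwheel '[{"travel":[-0.012,0,0],"dr":[0,0,-0.036]},{"travel":[-0.012,0,0],"dr":[0,0,-0.036]}]'; python3 hk.py|tail -1;  python3 -m handwheel '[{"travel":[-0.012,0,0],"dr":[0,0,-0.036]},{"travel":[-0.012,0,0],"dr":[0,0,-0.036]}]'; python3 hk.py|tail -1;
```

```text
time_s: 5.03
eef_pos: [0.6071, 0.0941, 0.1667]
eef_rot: [0.0, -0.552, 0.834, -0.002]
wrist_force: [0.7, -1.9, -0.7]
opening: -0.002
along arm 0.10037703556505048 normal -0.015927446543032 hook ang est 88.74067212655027 push F -1.5143321197202326
time_s: 5.2
eef_pos: [0.6089, 0.0977, 0.1669]
eef_rot: [0.0, -0.569, 0.822, -0.002]
wrist_force: [0.4, -2.9, 0.4]
opening: -0.004
along arm 0.09997172642765652 normal -0.01607396411895412 hook ang est 91.05404610732174 push F -2.577797805509409
```

```bash
python3 -m handwheel '[{"travel":[-0.012,0,0],"dr":[0,0,-0.036]},{"travel":[-0.012,0,0],"dr":[0,0,-0.036]}]'; python3 hk.py|tail -1;  python3 -m handwheel '[{"travel":[-0.012,0,0],"dr":[0,0,-0.036]}]'; python3 hk.py|tail -1;
```

```text
time_s: 5.37
eef_pos: [0.6105, 0.1015, 0.167]
eef_rot: [0.0, -0.586, 0.81, -0.002]
wrist_force: [-0.1, -2.9, 0.5]
opening: -0.004
along arm 0.09952294445328241 normal -0.016178095950626165 hook ang est 93.39093396925776 push F -2.809183136906701
time_s: 5.45
eef_pos: [0.6112, 0.1033, 0.167]
eef_rot: [0.0, -0.595, 0.804, -0.003]
wrist_force: [-0.6, -2.6, 0.1]
opening: -0.001
along arm 0.09931788629620213 normal -0.016278750981182404 hook ang est 94.52901961710945 push F -2.688729296268306
```

```bash
python3 -m handwheel '[{"travel":[-0.012,0,0],"dr":[0,0,-0.036]},{"travel":[-0.012,0,0],"dr":[0,0,-0.036]}]'; python3 hk.py|tail -1;  python3 -m handwheel '[{"travel":[-0.012,0,0],"dr":[0,0,-0.036]}]'; python3 hk.py|tail -1;
```

```text
time_s: 5.62
eef_pos: [0.6125, 0.1072, 0.1672]
eef_rot: [0.001, -0.611, 0.791, -0.003]
wrist_force: [1.3, -3.1, 0.1]
opening: 0.001
along arm 0.09887935579886889 normal -0.01636259982531115 hook ang est 96.87649131908042 push F -2.7052373135794086
time_s: 5.7
eef_pos: [0.6132, 0.1088, 0.1672]
eef_rot: [0.0, -0.62, 0.785, -0.003]
wrist_force: [2.0, -7.5, -0.8]
opening: 0.0
along arm 0.09879197459656791 normal -0.016732208577384073 hook ang est 97.86082040124558 push F -6.849810848215606
```

```bash
python3 -m handwheel '[{"travel":[-0.006,0,0],"dr":[0,0,0]}]'; python3 hk.py|tail -1;  python3 -m handwheel '[{"travel":[-0.008,0,0],"dr":[0,0,0]}]'; python3 hk.py|tail -1;
```

```text
time_s: 5.78
eef_pos: [0.6133, 0.1089, 0.1672]
eef_rot: [-0.0, -0.62, 0.784, -0.004]
wrist_force: [-1.0, -7.0, 0.4]
opening: -0.002
along arm 0.09885610905542373 normal -0.016783980322581465 hook ang est 97.95962513203452 push F -6.991735671011614
time_s: 5.87
eef_pos: [0.6134, 0.1089, 0.1672]
eef_rot: [-0.001, -0.621, 0.784, -0.004]
wrist_force: [-1.9, -7.5, 1.7]
opening: 0.001
along arm 0.09890964739058054 normal -0.01686589415748763 hook ang est 97.97360090917414 push F -7.743384901968127
```

```bash
python3 -m handwheel '[{"travel":[-0.01,0,0],"dr":[0,0,0]},{"travel":[-0.01,0,0],"dr":[0,0,0]}]'; python3 hk.py|tail -1;  python3 -m handwheel '[{"travel":[-0.01,0,0],"dr":[0,0,0]},{"travel":[-0.01,0,0],"dr":[0,0,0]},{"travel":[-0.01,0,0],"dr":[0,0,0]},{"travel":[-0.01,0,0],"dr":[0,0,0]},{"travel":[-0.01,0,0],"dr":[0,0,0]},{"travel":[-0.01,0,0],"dr":[0,0,0]}]'; python3 hk.py|tail -1;
```

```text
time_s: 6.03
eef_pos: [0.6134, 0.109, 0.1672]
eef_rot: [-0.004, -0.621, 0.783, -0.006]
wrist_force: [-1.1, -7.9, 1.7]
opening: -0.001
along arm 0.09889330638213148 normal -0.016940928128029963 hook ang est 98.01868383439779 push F -7.902079200097082
time_s: 6.53
eef_pos: [0.6134, 0.1088, 0.1675]
eef_rot: [-0.012, -0.623, 0.782, -0.01]
wrist_force: [-0.6, -8.1, 0.8]
opening: 0.002
along arm 0.09883262178489072 normal -0.017443890672327707 hook ang est 97.92177464204775 push F -7.999602924691164
```

```bash
cat > go.py <<'E'
from st import *
# usage: go.py x y z yawY(deg)
x,y,z,a=map(float,sys.argv[1:5]); show()
o,R=pose(); a=np.radians(a); Y=np.array([np.cos(a),np.sin(a),0]);Z=np.array([0,0,-1.]);G=np.c_[np.cross(Y,Z),Y,Z]
rv=Ro.from_matrix(R.T@G).as_rotvec(); D=np.array([x,y,z])-o["eef_pos"]
print("q",o["q"].round(2)," dr units",(np.degrees(rv)/30).round(3)," travel now-frame",(R.T@D/.15).round(3)," after turn",(G.T@D/.15).round(3))
E
python3 -m handwheel '[{"travel":[0.1,0,0],"dr":[0,0,0]},{"travel":[0.1,0,0],"dr":[0,0,0]},{"travel":[0,0,-0.2],"dr":[0,0,0]},{"travel":[0,0,-0.25],"dr":[0,0,0]},{"travel":[0,0,-0.25],"dr":[0,0,0]},{"travel":[0,0,-0.25],"dr":[0,0,0]},{"travel":[0,0,0],"dr":[0,0,0]}]'; python3 go.py .432 -.124 .28 214
python3 - <<'E'
from h import *
ims={}
for n in ["scene","top"]:
    ims[n]=viewer.camera(n)[:,:,::-1]; cv2.imwrite(f"pics/{n}2.png",ims[n])
E
```

```text
time_s: 7.12
eef_pos: [0.6025, 0.0824, 0.3113]
eef_rot: [-0.015, -0.626, 0.78, -0.002]
wrist_force: [1.3, -0.4, 0.8]
opening: 0.002
t 7.12 p [0.6025 0.0824 0.3113] F [ 1.3  -0.39  0.75] op 0.002
toolx yaw -102.49 tilt 1.77
q [-0.05  0.22  1.4  -0.02  1.54 -2.97]  dr units [ 0.049 -0.036 -1.55 ]  travel now-frame [1.583 0.808 0.264]  after turn [0.505 1.712 0.209]
```

```bash
python3 -m handwheel '[{"travel":[0.15,0.1,0],"dr":[0.049,-0.036,0]},{"travel":[0.1,0,0],"dr":[0,0,0.235]},{"travel":[0.1,0,0],"dr":[0,0,0.235]},{"travel":[0,0,0],"dr":[0,0,0.235]},{"travel":[0,0,0],"dr":[0,0,0.235]},{"travel":[0,0,0],"dr":[0,0,0.235]},{"travel":[0,0,0],"dr":[0,0,0.235]},{"travel":[0,0,0],"dr":[0,0,0.235]},{"travel":[0,0,0],"dr":[0,0,0.235]},{"travel":[0,0,0],"dr":[0,0,0.235]},{"travel":[0,0,0],"dr":[0,0,0.235]},{"travel":[0,0,0],"dr":[0,0,0.235]},{"travel":[0,0,0],"dr":[0,0,0.235]},{"travel":[0,0,0],"dr":[0,0,0.235]},{"travel":[0,0,0],"dr":[0,0,0.235]},{"travel":[0,0,0],"dr":[0,0,0.235]},{"travel":[0,0,0],"dr":[0,0,0.235]},{"travel":[0,0,0],"dr":[0,0,0.235]},{"travel":[0,0,0],"dr":[0,0,0.235]}]'
python3 go.py .432 -.124 .28 34
python3 - <<'E'
import cv2,numpy as np
s=cv2.imread("pics/scene2.png");t=cv2.imread("pics/top2.png")
def crop(im,x,y,w,h,k):
    c=cv2.resize(im[y:y+h,x:x+w],None,fx=k,fy=k,interpolation=cv2.INTER_CUBIC)
    for i in range(0,w,20): cv2.putText(c,str(x+i),(i*k,8),0,.3,(0,0,255),1)
    for i in range(10,h,10): cv2.putText(c,str(y+i),(0,i*k+3),0,.3,(0,0,255),1)
    return c
cv2.imwrite("pics/c2.png",np.hstack([crop(s,350,190,100,120,4),crop(t,175,160,100,120,4)]))
E
```

```text
time_s: 8.8
eef_pos: [0.5475, 0.0365, 0.2604]
eef_rot: [-0.034, 0.431, 0.902, -0.009]
wrist_force: [-0.1, -0.4, -0.8]
opening: 0.002
t 8.8 p [0.5475 0.0365 0.2604] F [-0.14 -0.35 -0.78] op 0.002
toolx yaw 128.81 tilt 4.04
q [-0.15  0.15  1.59  0.    1.48 -0.83]  dr units [-0.091 -0.099  0.163]  travel now-frame [-0.343 -1.276 -0.092]  after turn [-0.456 -1.237 -0.131]
```

View pics/c2.png

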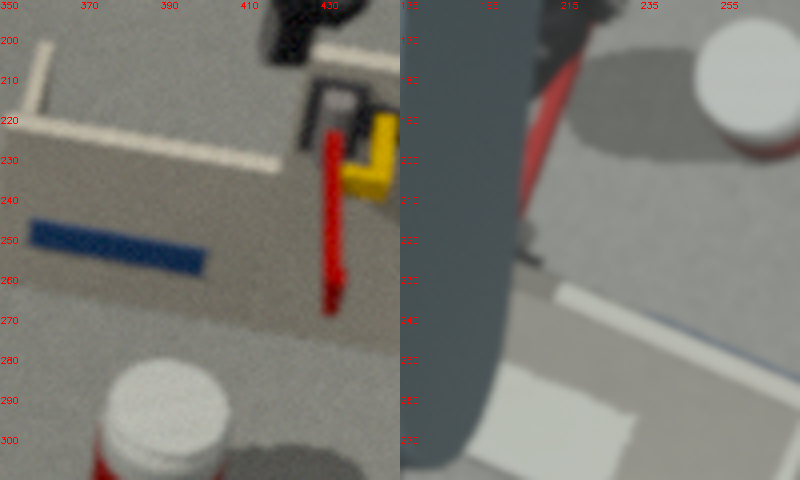

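```bash
python3 -m handwheel '[{"travel":[0,0,-0.1],"dr":[-0.091,-0.099,0.163]},{"travel":[-0.065,-0.18,0],"dr":[0,0,0]},{"travel":[-0.065,-0.18,0],"dr":[0,0,0]},{"travel":[-0.065,-0.18,0],"dr":[0,0,0]},{"travel":[-0.065,-0.18,0],"dr":[0,0,0]},{"travel":[-0.065,-0.18,0],"dr":[0,0,0]},{"travel":[-0.065,-0.18,0],"dr":[0,0,0]},{"travel":[-0.065,-0.1,0],"dr":[0,0,0]},{"travel":[0,0,0],"dr":[0,0,0]},{"travel":[0,0,0],"dr":[0,0,0]}]' 0
python3 go.py .432 -.124 .2 34
python3 - <<'E'
from h import *
import pickle
pickle.dump(viewer.get_calibration("wrist"),open("w3.pkl","wb"))
im=viewer.camera("wrist")[:,:,::-1]; cv2.imwrite("pics/wrist3.png",im)
t=viewer.camera("top")[:,:,::-1]; cv2.imwrite("pics/top3.png",t)
c=cv2.resize(t[160:260,170:270],None,fx=4.8,fy=4.8,interpolation=cv2.INTER_CUBIC)
for i in range(0,100,20): cv2.putText(c,str(170+i),(int(i*4.8),8),0,.3,(0,0,255),1);cv2.putText(c,str(160+i),(0,int(i*4.8)+3),0,.3,(0,0,255),1)
w=im[120:480,200:480]
w=cv2.resize(w,(373,480))
cv2.imwrite("pics/c3.png",np.hstack([cv2.resize(im,(640,480))[:,160:560], c[:,:400]]))
E
```

```text
time_s: 9.63
eef_pos: [0.4226, -0.1179, 0.254]
eef_rot: [-0.017, 0.471, 0.882, 0.001]
wrist_force: [-0.2, 0.3, -0.3]
opening: 0.502
t 9.63 p [ 0.4226 -0.1179  0.254 ] F [-0.19  0.31 -0.3 ] op 0.502
toolx yaw 123.79 tilt 1.9
q [-0.54 -0.13  1.88  0.    1.43 -1.13]  dr units [-0.025 -0.058 -0.007]  travel now-frame [-0.08   0.034  0.357]  after turn [-0.069  0.029  0.36 ]
```

View pics/c3.png

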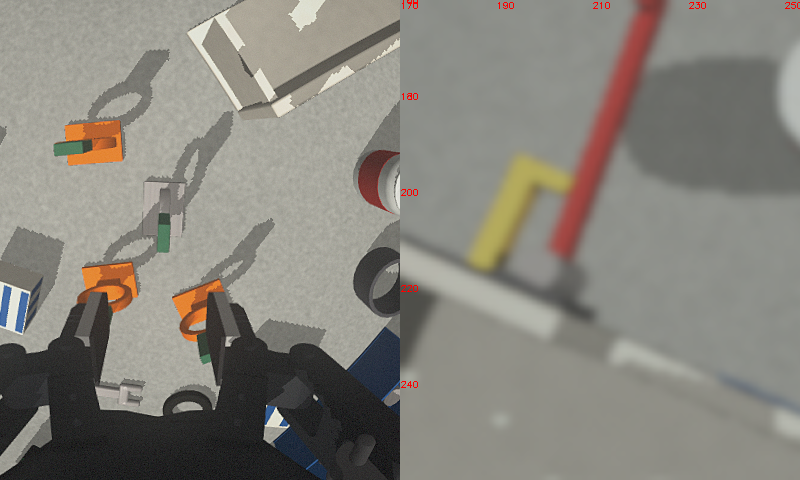

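```bash
python3 - <<'E'
from h import *
import pickle
c=pickle.load(open("w3.pkl","rb"))
def proj(n,X,c):
    X=np.atleast_2d(X);q=X@np.array(c["R"]).T+np.array(c["t"]);K=np.array(c["camera_matrix"])
    if n=="wrist":
        h=np.hypot(q[:,0],q[:,1]);r=np.arctan2(h,q[:,2]);p=q[:,:2]/h[:,None]*r[:,None]
    else:p=q[:,:2]/q[:,2:]
    return p*[K[0,0],K[1,1]]+K[:2,2]
from scipy.optimize import least_squares
obs={}
for n,f,box in [("wrist","wrist3",(300,200,350,260)),("top","top0",(335,255,360,280)),("scene","scene0",(280,220,300,243))]:
    im=cv2.imread(f"pics/{f}.png").astype(int); x0,y0,x1,y1=box; s=im[y0:y1,x0:x1]
    m=((s[:,:,1]-s[:,:,2]>12)&(s[:,:,1]-s[:,:,0]>3)).astype(np.uint8)
    nn,l,st,ce=cv2.connectedComponentsWithStats(m); k=1+np.argmax(st[1:,4]); 
    obs[n]=(l==k).sum(),ce[k]+[x0,y0],st[k,:4]+[x0,y0,0,0]; print(n,obs[n])
cal={"wrist":c,"top":viewer.get_calibration("top"),"scene":viewer.get_calibration("scene")}
def hullc(n,p):
    x,y,z,a=p; u=np.array([np.cos(a),np.sin(a),0]);v=np.array([-np.sin(a),np.cos(a),0])
    C=[np.array([x,y,z])+i*.012*u+j*.005*v+k*np.array([0,0,1]) for i in(-1,1) for j in(-1,1) for k in(-.02,.018)]
    h=cv2.convexHull(proj(n,np.array(C),cal[n]).astype(np.float32)); M=cv2.moments(h); return np.array([M["m10"],M["m01"]])/M["m00"],cv2.boundingRect(h)
def f(p): return np.concatenate([hullc(n,[*p,np.radians(-56)])[0]-obs[n][1]-.0 for n in obs])
r=least_squares(f,[.432,-.124,.096]); print("tab centre",r.x.round(4),r.fun.round(2))
for a in(-64,-60,-56,-52,-48): print(a,[hullc(n,[*r.x,np.radians(a)])[1] for n in("wrist","top")])
P=[atz("top",p,.185) for p in[(204.4,212),(221.5,160.5)]]; d=P[1]-P[0]; print(P,np.degrees(np.arctan2(d[1],d[0])))
print("tip s/t",[x.round(4) for x in [atz("scene",(431,262),.197),atz("scene",(432.5,222),.183)]])
E
```

```text
wrist (np.int64(361), array([323.25207756, 237.29085873]), array([317, 218,  13,  35]))
top (np.int64(55), array([347.90909091, 268.56363636]), array([343, 265,  11,   8]))
scene (np.int64(123), array([290.27642276, 234.10569106]), array([285, 226,  11,  17]))
tab centre [ 0.4313 -0.1273  0.0979] [ 0.01 -0.14  0.35 -0.33  0.03 -0.58]
-64 [(315, 216, 17, 42), (341, 263, 15, 11)]
-60 [(316, 216, 15, 42), (341, 263, 15, 11)]
-56 [(316, 216, 14, 41), (341, 262, 14, 12)]
-52 [(315, 216, 16, 42), (341, 262, 14, 12)]
-48 [(314, 216, 18, 42), (341, 262, 14, 13)]
[array([0.5318416 , 0.14597504, 0.185     ]), array([0.62980041, 0.11684781, 0.185     ])] -16.559400916398296
tip s/t [array([0.6398, 0.1087, 0.197 ]), array([0.5264, 0.1516, 0.183 ])]
```

```bash
python3 -m handwheel '[{"travel":[-0.08,0.02,0.1],"dr":[-0.025,-0.058,-0.007]},{"travel":[0,0,0],"dr":[0,0,0]}]'; python3 go.py .4313 -.127 .085 34
```

```text
time_s: 9.9
eef_pos: [0.4331, -0.1237, 0.2382]
eef_rot: [0.0, 0.467, 0.884, 0.0]
wrist_force: [-1.9, 0.2, -0.1]
opening: 0.504
t 9.9 p [ 0.4331 -0.1237  0.2382] F [-1.86  0.18 -0.11] op 0.504
toolx yaw 124.26 tilt 0.07
q [-0.54 -0.12  1.9   0.    1.36 -1.14]  dr units [0.002 0.001 0.009]  travel now-frame [-0.011 -0.024  1.021]  after turn [-0.012 -0.022  1.021]
```

```bash
python3 -m handwheel '[{"travel":[-0.011,-0.024,0.15],"dr":[0,0,0]},{"travel":[0,0,0.2],"dr":[0,0,0]},{"travel":[0,0,0.15],"dr":[0,0,0]},{"travel":[0,0,0.1],"dr":[0,0,0]},{"travel":[0,0,0],"dr":[0,0,0]}]'; python3 go.py .4313 -.127 .085 34
```

```text
time_s: 10.32
eef_pos: [0.4339, -0.1221, 0.1475]
eef_rot: [0.0, 0.464, 0.886, 0.002]
wrist_force: [0.1, 0.8, -0.7]
opening: 0.499
t 10.32 p [ 0.4339 -0.1221  0.1475] F [ 0.14  0.83 -0.71] op 0.499
toolx yaw 124.7 tilt 0.17
q [-0.54 -0.    1.99  0.    1.16 -1.15]  dr units [ 0.005 -0.003  0.023]  travel now-frame [-0.018 -0.034  0.416]  after turn [-0.018 -0.033  0.417]
```

```bash
python3 -m handwheel '[{"travel":[-0.018,-0.034,0],"dr":[0,0,0.02]},{"travel":[0,0,0],"dr":[0,0,0]},{"travel":[0,-0.01,0.1],"dr":[0,0,0]},{"travel":[0,0,0.1],"dr":[0,0,0]},{"travel":[0,0,0.1],"dr":[0,0,0]},{"travel":[0,0,0.08],"dr":[0,0,0]},{"travel":[0,0,0],"dr":[0,0,0]}]'; python3 go.py .4313 -.127 .085 34
```

```text
time_s: 10.9
eef_pos: [0.4363, -0.1291, 0.0977]
eef_rot: [0.006, 0.467, 0.884, 0.002]
wrist_force: [-0.5, -0.8, -0.4]
opening: 0.502
t 10.9 p [ 0.4363 -0.1291  0.0977] F [-0.48 -0.83 -0.39] op 0.502
toolx yaw 124.26 tilt 0.67
q [-0.55  0.08  2.02  0.    1.03 -1.15]  dr units [0.016 0.016 0.009]  travel now-frame [ 0.031 -0.02   0.085]  after turn [ 0.03  -0.02   0.085]
```

```bash
python3 -m handwheel '[{"travel":[0.031,-0.02,0.05],"dr":[0.016,0.016,0]},{"travel":[0,0,0.05],"dr":[0,0,0]},{"travel":[0,0,0],"dr":[0,0,0]}]'; python3 go.py .4313 -.127 .085 34;  python3 -m handwheel '[{"travel":[0,0,0],"dr":[0,0,0]},{"travel":[0,0,0],"dr":[0,0,0]},{"travel":[0,0,0],"dr":[0,0,0]},{"travel":[0,0,0],"dr":[0,0,0]},{"travel":[0,0,0],"dr":[0,0,0]},{"travel":[0,0,0],"dr":[0,0,0]}]' -1; python3 go.py .4313 -.127 .085 34
```

```text
time_s: 11.15
eef_pos: [0.4332, -0.128, 0.0852]
eef_rot: [0.002, 0.467, 0.884, -0.0]
wrist_force: [0.4, 0.5, -0.6]
opening: 0.497
t 11.15 p [ 0.4332 -0.128   0.0852] F [ 0.45  0.53 -0.55] op 0.497
toolx yaw 124.26 tilt 0.24
q [-0.55  0.1   2.03 -0.    1.01 -1.15]  dr units [0.002 0.008 0.009]  travel now-frame [ 0.013 -0.007  0.001]  after turn [ 0.013 -0.007  0.001]
time_s: 11.65
eef_pos: [0.434, -0.1284, 0.0867]
eef_rot: [0.003, 0.467, 0.884, -0.0]
wrist_force: [0.3, -0.1, -1.6]
opening: 0.104
t 11.65 p [ 0.434  -0.1284  0.0867] F [ 0.34 -0.06 -1.61] op 0.104
toolx yaw 124.27 tilt 0.35
q [-0.55  0.1   2.03 -0.    1.01 -1.15]  dr units [0.004 0.011 0.009]  travel now-frame [ 0.018 -0.01   0.011]  after turn [ 0.018 -0.01   0.011]
```

```bash
python3 -m handwheel '[{"travel":[0,0,-0.03],"dr":[0,0,0]},{"travel":[0,0,-0.06],"dr":[0,0,0]},{"travel":[0,0,-0.15],"dr":[0,0,0]},{"travel":[0,0,-0.2],"dr":[0,0,0]},{"travel":[0,0,-0.2],"dr":[0,0,0]},{"travel":[0,0,-0.2],"dr":[0,0,0]},{"travel":[0,0,-0.2],"dr":[0,0,0]},{"travel":[0,0,-0.2],"dr":[0,0,0]},{"travel":[0,0,-0.1],"dr":[0,0,0.2]},{"travel":[0,0,0],"dr":[0,0,0.2]},{"travel":[0,0,0],"dr":[0,0,0.2]},{"travel":[0,0,0],"dr":[0,0,0.2]},{"travel":[0,0,0],"dr":[0,0,0.2]},{"travel":[0,0,0],"dr":[0,0,0.2]},{"travel":[0,0,0],"dr":[0,0,0.2]},{"travel":[0,0,0],"dr":[0,0,0.2]},{"travel":[0,0,0],"dr":[0,0,0.1]},{"travel":[0,0,0],"dr":[0,0,0]}]'; python3 go.py .684 .098 .33 -17
python3 - <<'E'
from h import *
for n in ["scene","top"]: cv2.imwrite(f"pics/{n}4.png",viewer.camera(n)[:,:,::-1])
t=cv2.imread("pics/top4.png")[140:260,170:270]; s=cv2.imread("pics/scene4.png")[180:280,240:480]
cv2.imwrite("pics/c4.png",np.hstack([cv2.resize(t,(400,480),interpolation=cv2.INTER_CUBIC),cv2.resize(cv2.imread("pics/scene4.png")[180:300,390:490],(400,480),interpolation=cv2.INTER_CUBIC)]))
for n,b in [("scene",(400,200,460,280)),("top",(195,145,240,230))]:
    im=cv2.imread(f"pics/{n}4.png").astype(int); x0,y0,x1,y1=b; s=im[y0:y1,x0:x1]
    m=(s[:,:,2]-s[:,:,1]>50)&(s[:,:,2]-s[:,:,0]>30)&(s[:,:,1]-s[:,:,0]<30)
    ys,xs=np.nonzero(m); 
    for y in sorted(set(ys))[::6]+[ys.max()]: print(n,y+y0,xs[ys==y].min()+x0,xs[ys==y].max()+x0)
E
```

```text
time_s: 13.15
eef_pos: [0.4293, -0.1252, 0.3117]
eef_rot: [0.006, 0.815, 0.579, 0.002]
wrist_force: [-0.0, 0.2, -3.3]
opening: 0.105
t 13.15 p [ 0.4293 -0.1252  0.3117] F [-0.02  0.23 -3.29] op 0.105
toolx yaw 70.75 tilt 0.75
q [-0.55 -0.19  1.81 -0.    1.5  -0.21]  dr units [ 0.024  0.007 -0.075]  travel now-frame [ 1.964  1.114 -0.115]  after turn [ 1.919  1.189 -0.122]
scene 222 432 434
scene 228 431 435
scene 234 431 433
scene 240 431 435
scene 246 431 435
scene 252 431 435
scene 258 431 436
scene 264 431 434
scene 268 432 432
top 156 220 222
top 162 220 223
top 168 217 221
top 174 215 219
top 180 213 217
top 186 211 214
top 192 208 212
top 198 206 210
top 204 204 208
top 210 202 205
top 212 203 205
```

View pics/c4.png

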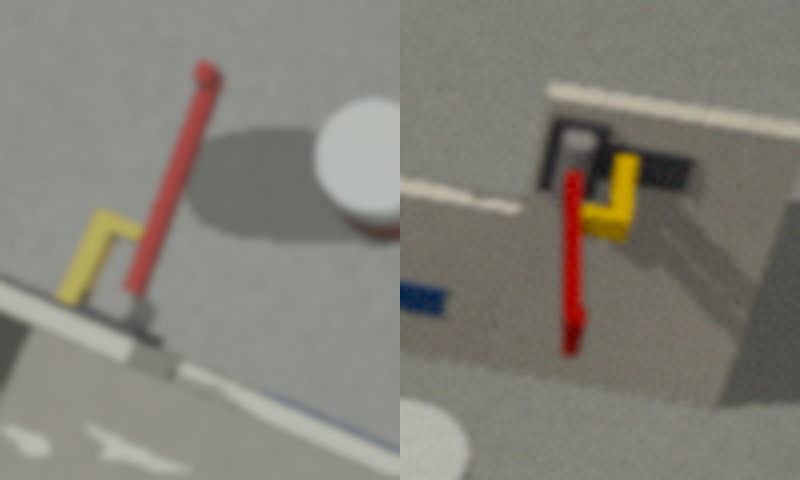

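```bash
python3 - <<'E'
from h import *
P=np.array([atz("top",p,.185)[:2] for p in[(204,210),(206.3,204),(210.5,192),(215.5,180),(219.5,168)]])
S=np.array([atz("scene",p,.180)[:2] for p in[(433,226),(433.2,234),(433.2,246),(433.3,252)]])
for Q in(P,S):
    d=Q[-1]-Q[0]; print(Q.round(4).tolist(),np.degrees(np.arctan2(d[1],d[0])))
print("tip end top",atz("top",(221.5,155.2),.197),"scene tip top",atz("scene",(433.8,258),.197),"scene end bottom",atz("scene",(432,268.5),.171))
for nm,s,t in[("tiptop",(433.8,258),(221.7,157)),("mid",(433.2,240),(213,186))]: print(nm,tri([ray("scene",s),ray("top",t)]))
E
```

```text
[[0.5356, 0.1468], [0.5469, 0.1429], [0.5697, 0.1357], [0.5925, 0.127], [0.6154, 0.1202]] -18.450676484100228
[[0.5347, 0.1504], [0.5562, 0.1437], [0.5873, 0.1334], [0.6024, 0.1286]] -17.90856553587595
tip end top [0.63672411 0.1142745  0.197     ] scene tip top [0.63117789 0.11696504 0.197     ] scene end bottom [0.63488794 0.11677421 0.171     ]
tiptop (array([0.63306492, 0.11457303, 0.19926042]), [np.float64(0.0012920759625431283), np.float64(0.0012920759625430936)])
mid (array([0.58057214, 0.13199822, 0.18976784]), [np.float64(0.001796975659848), np.float64(0.001796975659848021)])
```

```bash
python3 -m handwheel '[{"travel":[0,0,0],"dr":[0.024,0.007,-0.035]},{"travel":[0.16,0.1,0],"dr":[0,0,0]},{"travel":[0.2,0.12,0],"dr":[0,0,0]},{"travel":[0.2,0.12,0],"dr":[0,0,0]},{"travel":[0.2,0.12,0],"dr":[0,0,0]},{"travel":[0.2,0.12,0],"dr":[0,0,0]},{"travel":[0.2,0.12,0],"dr":[0,0,0]},{"travel":[0.2,0.12,0],"dr":[0,0,0]},{"travel":[0.2,0.12,0],"dr":[0,0,0]},{"travel":[0.16,0.12,0],"dr":[0,0,0]},{"travel":[0,0,0],"dr":[0,0,0]}]'; python3 go.py .6827 .098 .2247 -18.2
```

```text
time_s: 14.17
eef_pos: [0.6675, 0.0819, 0.3085]
eef_rot: [-0.003, 0.802, 0.597, -0.003]
wrist_force: [-0.5, -0.2, -2.4]
opening: 0.101
t 14.17 p [0.6675 0.0819 0.3085] F [-0.46 -0.23 -2.39] op 0.101
toolx yaw 73.29 tilt 0.46
q [-0.05  0.35  1.24 -0.    1.56  0.24]  dr units [-0.015  0.004  0.05 ]  travel now-frame [0.133 0.07  0.558]  after turn [0.134 0.063 0.559]
```

```bash
python3 -m handwheel '[{"travel":[0,0.15,0],"dr":[-0.015,0.004,0.05]},{"travel":[0.13,0,0],"dr":[0,0,0]},{"travel":[0,0,0.15],"dr":[0,0,0]},{"travel":[0,0,0.2],"dr":[0,0,0]},{"travel":[0,0,0.15],"dr":[0,0,0]},{"travel":[0,0,0],"dr":[0,0,0]},{"travel":[0,0,0],"dr":[0,0,0]}]'; python3 go.py .6827 .098 .2247 -18.2
```

```text
time_s: 14.75
eef_pos: [0.6965, 0.096, 0.2274]
eef_rot: [-0.002, 0.805, 0.593, -0.003]
wrist_force: [-0.1, 0.8, -1.6]
opening: 0.102
t 14.75 p [0.6965 0.096  0.2274] F [-0.05  0.78 -1.64] op 0.102
toolx yaw 72.78 tilt 0.47
q [-0.03  0.47  1.24 -0.    1.44  0.27]  dr units [-0.015  0.005  0.033]  travel now-frame [-0.015 -0.092  0.019]  after turn [-0.016 -0.092  0.018]
```

```bash
python3 -m handwheel '[{"travel":[-0.016,0,0.018],"dr":[-0.015,0.005,0.033]},{"travel":[0,0,0],"dr":[0,0,0]}]'; python3 go.py .5974 .126 .2247 -18.2
python3 - <<'E'
from h import *
w=viewer.camera("wrist")[:,:,::-1]; cv2.imwrite("pics/wrist5.png",w)
a=[cv2.resize(viewer.camera(n)[y:y+120,x:x+100,::-1],(400,480),interpolation=cv2.INTER_CUBIC) for n,x,y in[("scene",385,195),("top",180,110)]]
cv2.imwrite("pics/c5.png",np.hstack(a))
E
```

```text
time_s: 14.92
eef_pos: [0.696, 0.0931, 0.2257]
eef_rot: [0.0, 0.81, 0.586, 0.0]
wrist_force: [-0.8, 0.3, -2.7]
opening: 0.106
t 14.92 p [0.696  0.0931 0.2257] F [-0.8   0.3  -2.67] op 0.106
toolx yaw 71.77 tilt 0.03
q [-0.04  0.46  1.26 -0.    1.42  0.28]  dr units [ 0.001  0.    -0.001]  travel now-frame [ 0.003 -0.693  0.007]  after turn [ 0.003 -0.693  0.007]
```

View pics/c5.png

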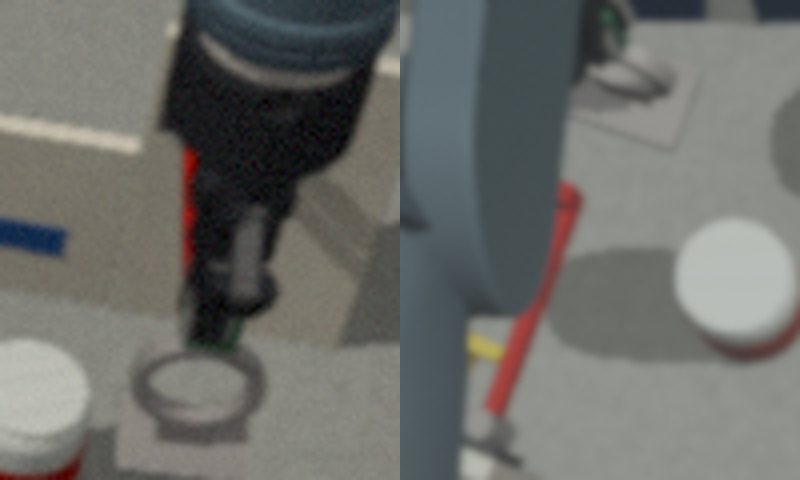

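```bash
python3 - <<'E'
from h import *
o,R=pose(); p=o["eef_pos"]
def pr(n,X):
    c=viewer.get_calibration(n);q=np.array(c["R"])@X+c["t"];K=np.array(c["camera_matrix"]);return (K@(q/q[2]))[:2].round(1)
eye=p+R@np.array([.0021,0,.0407]); print(eye)
for nm,v in [("eye",(0,0,0)),("ringL",(-.03,0,0)),("ringR",(.03,0,0)),("ringB",(0,0,.03)),("ringT",(0,0,-.03)),("foot--",(-.03,-.022,.046)),("foot+-",(.03,-.022,.046)),("foot-+",(-.03,.022,.046)),("foot++",(.03,.022,.046))]:
    X=eye+R@np.array(v); s=pr("scene",X);t=pr("top",X); print(nm,"scene crop",((s-[385,195])*4).round(),"top crop",((t-[180,110])*4+[400,0]).round())
E
```

```text
[0.69744549 0.09546177 0.18635937]
eye scene crop [192. 384.] top crop [615.  61.]
ringL scene crop [125. 375.] top crop [674.  81.]
ringR scene crop [260. 392.] top crop [555.  41.]
ringB scene crop [181. 424.] top crop [627.  81.]
ringT scene crop [204. 341.] top crop [601.  39.]
foot-- scene crop [112. 399.] top crop [676. 152.]
foot+- scene crop [240. 415.] top crop [562. 114.]
foot-+ scene crop [110. 475.] top crop [705.  70.]
foot++ scene crop [242. 492.] top crop [592.  32.]
```

```bash
python3 -m handwheel '[{"travel":[0,-0.08,0.007],"dr":[0,0,0]},{"travel":[0,-0.08,0],"dr":[0,0,0]},{"travel":[0,-0.08,0],"dr":[0,0,0]},{"travel":[0,0,0],"dr":[0,0,0]}]'; python3 go.py .5974 .126 .2247 -18.2
```

```text
time_s: 15.4
eef_pos: [0.6638, 0.1042, 0.2309]
eef_rot: [0.003, 0.81, 0.586, 0.004]
wrist_force: [0.5, 1.1, -2.0]
opening: 0.101
t 15.4 p [0.6638 0.1042 0.2309] F [ 0.46  1.12 -1.97] op 0.101
toolx yaw 71.8 tilt 0.6
q [-0.02  0.39  1.35 -0.    1.39  0.3 ]  dr units [ 0.019 -0.006 -0.   ]  travel now-frame [-0.001 -0.466  0.037]  after turn [-0.    -0.466  0.041]
```

```bash
python3 -m handwheel '[{"travel":[0,0,0.045],"dr":[0.019,-0.006,0]},{"travel":[0,-0.07,0.012],"dr":[0,0,0]},{"travel":[0,-0.07,0.012],"dr":[0,0,0]},{"travel":[0,0,0],"dr":[0,0,0]}]'; python3 go.py .5974 .126 .2247 -18.2
```

```text
time_s: 15.73
eef_pos: [0.6467, 0.1101, 0.2232]
eef_rot: [0.002, 0.81, 0.586, 0.002]
wrist_force: [0.8, -1.1, -1.9]
opening: 0.107
t 15.73 p [0.6467 0.1101 0.2232] F [ 0.76 -1.09 -1.92] op 0.107
toolx yaw 71.79 tilt 0.33
q [-0.01  0.36  1.4  -0.    1.37  0.31]  dr units [ 0.011 -0.002 -0.   ]  travel now-frame [-0.002 -0.345 -0.012]  after turn [-0.002 -0.345 -0.01 ]
```

```bash
python3 -m handwheel '[{"travel":[0,-0.07,0.0],"dr":[0.011,0,0]},{"travel":[0,-0.07,0.006],"dr":[0,0,0]},{"travel":[0,-0.07,0.006],"dr":[0,0,0]},{"travel":[0,0,0],"dr":[0,0,0]}]'; python3 go.py .5974 .126 .2247 -18.2
```

```text
time_s: 16.07
eef_pos: [0.6167, 0.1197, 0.2214]
eef_rot: [-0.0, 0.81, 0.586, 0.001]
wrist_force: [-0.5, 0.4, -1.7]
opening: 0.106
t 16.07 p [0.6167 0.1197 0.2214] F [-0.53  0.43 -1.69] op 0.106
toolx yaw 71.73 tilt 0.09
q [0.   0.3  1.48 0.   1.36 0.32]  dr units [ 0.001 -0.003 -0.002]  travel now-frame [-0.001 -0.135 -0.022]  after turn [-0.    -0.135 -0.022]
```

```bash
python3 -m handwheel '[{"travel":[0,-0.07,0],"dr":[0,0,0]},{"travel":[0,-0.06,0],"dr":[0,0,0]},{"travel":[0,0,0],"dr":[0,0,0]},{"travel":[0,0,0],"dr":[0,0,0]}]'; python3 go.py .5974 .126 .2037 -18.2
python3 - <<'E'
from h import *
a=[cv2.resize(viewer.camera(n)[y:y+120,x:x+100,::-1],(400,480),interpolation=cv2.INTER_CUBIC) for n,x,y in[("scene",385,195)]]
w=viewer.camera("wrist")[:,:,::-1]
cv2.imwrite("pics/c6.png",np.hstack(a+[w[:,120:520]]))
E
```

```text
time_s: 16.4
eef_pos: [0.598, 0.1259, 0.2221]
eef_rot: [0.0, 0.81, 0.586, 0.001]
wrist_force: [0.3, -0.2, -2.0]
opening: 0.1
t 16.4 p [0.598  0.1259 0.2221] F [ 0.33 -0.21 -1.95] op 0.1
toolx yaw 71.74 tilt 0.17
q [0.01 0.27 1.52 0.   1.35 0.33]  dr units [ 0.005 -0.003 -0.002]  travel now-frame [-0.001 -0.004  0.123]  after turn [-0.    -0.004  0.123]
```

View pics/c6.png

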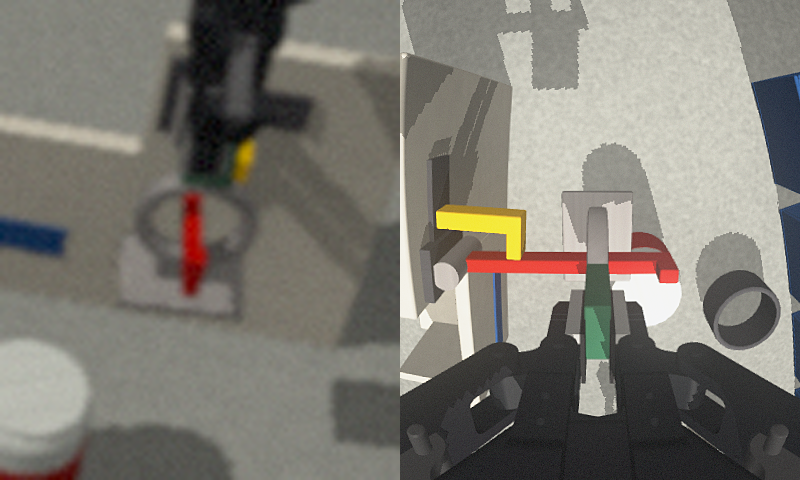

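```bash
python3 -m handwheel '[{"travel":[0,0,0.03],"dr":[0.005,0,0]},{"travel":[0,0,0.03],"dr":[0,0,0]},{"travel":[0,0,0.02],"dr":[0,0,0]},{"travel":[0,0,0],"dr":[0,0,0]}]'; python3 go.py .5974 .126 .2037 -18.2
```

```text
time_s: 16.83
eef_pos: [0.5996, 0.1251, 0.2088]
eef_rot: [-0.0, 0.811, 0.585, 0.001]
wrist_force: [-0.4, -0.3, -1.6]
opening: 0.104
t 16.83 p [0.5996 0.1251 0.2088] F [-0.36 -0.3  -1.59] op 0.104
toolx yaw 71.68 tilt 0.12
q [0.01 0.28 1.53 0.   1.33 0.33]  dr units [ 0.001 -0.004 -0.004]  travel now-frame [ 0.001 -0.016  0.034]  after turn [ 0.001 -0.016  0.034]
```

```bash
python3 -m handwheel '[{"travel":[0,0,0.01],"dr":[0,0,0]},{"travel":[0,0,0.01],"dr":[0,0,0]}]'; python3 go.py .5974 .126 .2037 -18.2
```

```text
time_s: 17.0
eef_pos: [0.5997, 0.1249, 0.205]
eef_rot: [-0.001, 0.811, 0.585, 0.001]
wrist_force: [-0.6, -0.8, -2.8]
opening: 0.105
t 17.0 p [0.5997 0.1249 0.205 ] F [-0.56 -0.77 -2.8 ] op 0.105
toolx yaw 71.66 tilt 0.1
q [0.01 0.29 1.53 0.   1.32 0.33]  dr units [-0.001 -0.003 -0.005]  travel now-frame [ 0.002 -0.017  0.009]  after turn [ 0.002 -0.017  0.009]
```

```bash
for i in 1; do python3 -m handwheel '[{"travel":[0,0,0.008],"dr":[0,0,0]}]'|grep -E "pos|force"; python3 -m handwheel '[{"travel":[0,0,0.007],"dr":[0,0,0]}]'|grep -E "pos|force"; done
```

```text
eef_pos: [0.5997, 0.1248, 0.2036]
wrist_force: [-0.0, -0.5, -1.0]
eef_pos: [0.5999, 0.1249, 0.203]
wrist_force: [-3.3, 0.1, 7.4]
```

```bash
python3 -m handwheel '[{"travel":[0,0,0.006],"dr":[0,0,0]}]'|grep -E "pos|force"
```

```text
eef_pos: [0.6, 0.125, 0.2031]
wrist_force: [-3.7, -1.2, 4.7]
```

```bash
python3 -m handwheel '[{"travel":[0,0,0],"dr":[0,0,0]},{"travel":[0,0,-0.001],"dr":[0,0,0]}]'; python3 go.py .5974 .126 .2037 -18.2
```

```text
time_s: 17.42
eef_pos: [0.6, 0.1249, 0.2038]
eef_rot: [-0.0, 0.811, 0.585, 0.001]
wrist_force: [-0.6, 0.5, -2.1]
opening: 0.102
t 17.42 p [0.6    0.1249 0.2038] F [-0.56  0.54 -2.09] op 0.102
toolx yaw 71.67 tilt 0.13
q [0.01 0.29 1.54 0.   1.32 0.33]  dr units [ 0.002 -0.004 -0.004]  travel now-frame [ 0.001 -0.019  0.001]  after turn [ 0.001 -0.019  0.001]
```

```bash
python3 -m handwheel '[{"travel":[0,0,0.006],"dr":[0,0,0]}]'|grep -E "pos|force"; python3 -m handwheel '[{"travel":[0,0,0.003],"dr":[0,0,0]}]'|grep -E "pos|force"
```

```text
eef_pos: [0.6003, 0.125, 0.2032]
wrist_force: [-2.4, 0.2, 5.3]
eef_pos: [0.6003, 0.125, 0.2033]
wrist_force: [-2.9, 0.7, 3.9]
```

Light contact: the hook carries the bracket's weight plus about 4 N. Releasing now.

```bash
python3 -m handwheel '[{"travel":[0,0,0.001],"dr":[0,0,0]},{"travel":[0,0,0],"dr":[0,0,0]},{"travel":[0,0,0],"dr":[0,0,0]},{"travel":[0,0,0],"dr":[0,0,0]},{"travel":[0,0,0],"dr":[0,0,0]},{"travel":[0,0,0],"dr":[0,0,0]},{"travel":[0,0,0],"dr":[0,0,0]}]' -0.45; python3 go.py .598 .126 .3 -18.2
python3 - <<'E'
from h import *
a=[cv2.resize(viewer.camera(n)[y:y+120,x:x+100,::-1],(400,480),interpolation=cv2.INTER_CUBIC) for n,x,y in[("scene",385,195)]]
w=viewer.camera("wrist")[:,:,::-1]
cv2.imwrite("pics/c7.png",np.hstack(a+[w[:,120:520]]))
E
```

```text
time_s: 18.17
eef_pos: [0.6014, 0.125, 0.2031]
eef_rot: [0.001, 0.811, 0.585, 0.003]
wrist_force: [-0.7, 0.1, 0.2]
opening: 0.277
t 18.17 p [0.6014 0.125  0.2031] F [-0.68  0.15  0.22] op 0.277
toolx yaw 71.66 tilt 0.32
q [0.01 0.29 1.54 0.   1.31 0.33]  dr units [ 0.008 -0.007 -0.005]  travel now-frame [ 0.001 -0.021 -0.646]  after turn [-0.001 -0.024 -0.646]
```

View pics/c7.png

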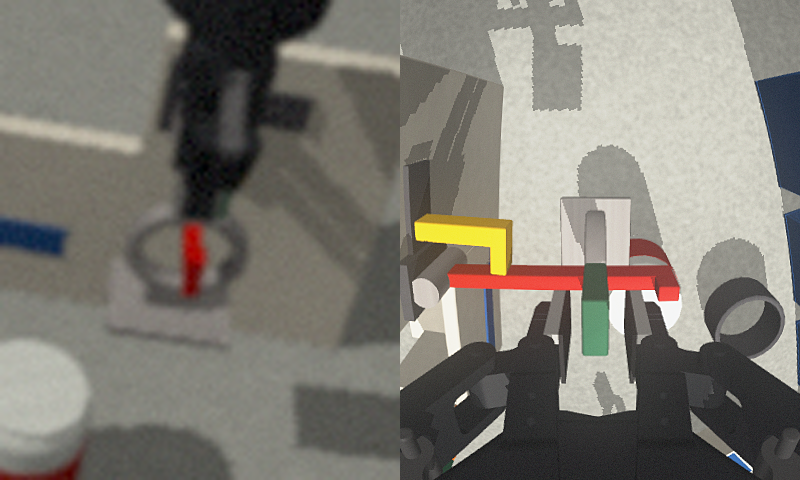

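```bash
python3 -m handwheel '[{"travel":[0,0,-0.05],"dr":[0,0,0]},{"travel":[0,0,-0.08],"dr":[0,0,0]},{"travel":[0,0,-0.1],"dr":[0,0,0]},{"travel":[0,0,-0.15],"dr":[0,0,0]},{"travel":[0,0,-0.2],"dr":[0,0,0]},{"travel":[0,0,-0.2],"dr":[0,0,0]},{"travel":[0,0,-0.15],"dr":[0,0,0]},{"travel":[0,0,0],"dr":[0,0,0]},{"travel":[0,0,0],"dr":[0,0,0]},{"travel":[0,0,0],"dr":[0,0,0]},{"travel":[0,0,0],"dr":[0,0,0]},{"travel":[0,0,0],"dr":[0,0,0]},{"travel":[0,0,0],"dr":[0,0,0]},{"travel":[0,0,0],"dr":[0,0,0]},{"travel":[0,0,0],"dr":[0,0,0]},{"travel":[0,0,0],"dr":[0,0,0]},{"travel":[0,0,0],"dr":[0,0,0]},{"travel":[0,0,0],"dr":[0,0,0]},{"travel":[0,0,0],"dr":[0,0,0]}]'
python3 - <<'E'
from h import *
s=viewer.camera("scene");w=viewer.camera("wrist")
cv2.imwrite("pics/c8.png",np.hstack([cv2.resize(s[180:300,370:470,::-1],(400,480),interpolation=cv2.INTER_CUBIC),w[:,120:520,::-1]]))
s2=viewer.camera("scene"); print("diff",np.abs(s.astype(int)-s2)[200:300,380:470].max())
E
```

```text
time_s: 19.85
eef_pos: [0.5979, 0.1247, 0.3515]
eef_rot: [-0.001, 0.811, 0.585, 0.0]
wrist_force: [-0.2, -0.1, -0.1]
opening: 0.273
diff 31
```

View pics/c8.png

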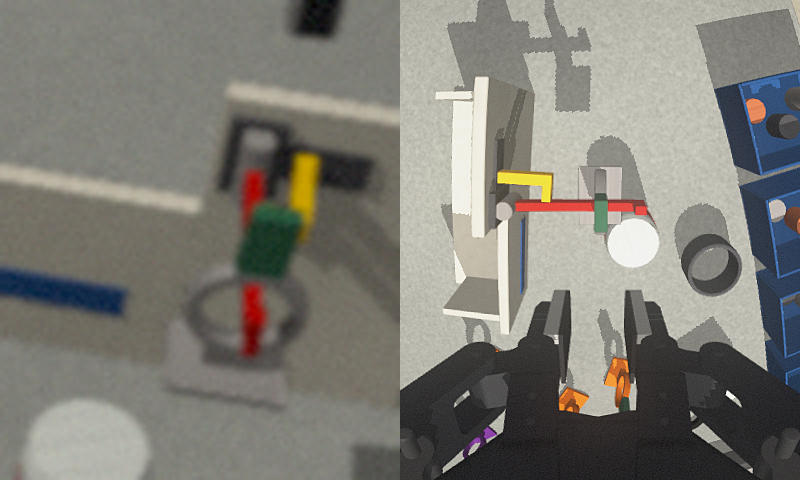

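```bash
cat > g.py <<'E'
from h import *
for k in range(3):
    s=viewer.camera("scene").astype(int)[215:265,415:455]; m=(s[:,:,1]-s[:,:,0]>10)&(s[:,:,1]-s[:,:,2]>3); y,x=np.nonzero(m); print(m.sum(),x.mean().round(2)+415,y.mean().round(2)+215)
E
python3 g.py; python3 -m handwheel '[{"travel":[0,0,0],"dr":[0,0,0]},{"travel":[0,0,0],"dr":[0,0,0]},{"travel":[0,0,0],"dr":[0,0,0]},{"travel":[0,0,0],"dr":[0,0,0]},{"travel":[0,0,0],"dr":[0,0,0]},{"travel":[0,0,0],"dr":[0,0,0]},{"travel":[0,0,0],"dr":[0,0,0]},{"travel":[0,0,0],"dr":[0,0,0]},{"travel":[0,0,0],"dr":[0,0,0]},{"travel":[0,0,0],"dr":[0,0,0]},{"travel":[0,0,0],"dr":[0,0,0]},{"travel":[0,0,0],"dr":[0,0,0]}]' >/dev/null; python3 g.py
```

```text
214 436.79 240.09
214 436.77 240.17000000000002
214 436.81 240.13
217 436.76 240.32
216 436.78 240.14
215 436.86 240.2
```

Still and upright; handing in.

```bash
python3 -c "
from bench import ctrl; print(ctrl.hand_in())"
```

```text
the job is handed in; nothing more can be done
None
```

The red hook is swung out against its yellow stop and the steel eye bracket hangs on it by its eye. The job was handed in at about 21 s; the hand-in reports no verdict.

- **Hook:** I pushed it out from behind with the shut fingers until the force jumped from about 3 N to 7 N at the stop. I then held about 8 N, roughly 7 N at the tip, for more than half a second. My estimate of the angle there was about 1.65–1.7 rad, well above 1.2.
- **Bracket:** I gripped it by the green tab and slid the eye over the upturned tip to about 80 mm from the hinge. I set it down lightly: the wrist force rose to at most about +7 N, so around 10 N on the hook. One touch was too firm, so I backed off and set it down again before releasing.
- **Last checks:**
  - The bracket looked upright and centred on the arm.
  - The tab stayed within 0.1–0.2 pixel over about 1 s.
  - The gripper was about 150 mm clear, with the wrist force near zero.
  - The can and liner were still in place by eye; I did not measure the other goods again at the end.
- **Disagreement:** the scene and top cameras differed by about 3–4 mm sideways on the hook. I used the mean, and the fit turned out centred.

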